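Finger test of one core on its spring rest

ROBOT

A 7-joint arm with a two-finger parallel gripper is mounted at the origin on a cart in front of the work surface, level with it; the furniture and walls round the work are solid. World frame = base frame: x ahead of the robot, y to its left, z up, the work surface at z = 0. Lengths are in m, angles in rad, forces in N, time in s.
With the tool pointing down it reaches from about 0.4 to 0.85 m from the base axis. Payload 4.5 kg.
Tool frame: the origin (TCP) lies at the very end of the fingers, on their centre line; the grasp point (between the pads) lies 19 mm behind it; z points along the fingers, y is the line along which they close (so a half turn about z gives the same grasp; the last joint's range is limited). The gripper opens to 88 mm and grips with 3 to 60 N. Pads are 18 mm wide; open, the fingers measure 123 mm over their backs; the gripper's body (75 mm by 187 mm) begins 45 mm behind the grasp point.
Start: joints at [1.177, 0.689, -0.195, 1.565, 0.157, 0.902, -0.215], TCP at [0.259, -0.569, 0.239] pointing down, gripper open.
Joint ranges: [-3.01, 3.01], [-0.46, 2.08], [-1.47, 1.51], [0.13, 2.56], [-1, 4.14], [0.04, 2.09], [-2.66, 2.66]. Speed limits (rad/s): [2.57, 2.57, 3.14, 3.14, 3.14, 3.14, 3.14].

INTERFACE

Orientations are given as a unit quaternion [x, y, z, w].
In Python, from plant import r, eyes, nets gives the robot as it stands.
- The arm moves only by the shell command python3 -m pendant 'ROWS' [FORCE]. ROWS is JSON, a list of rows, each an object of numbers: "claw": the opening, from 0 (shut) to 1 (fully open); "dx", "dy", "dz": the shift along the world's x, y, z in mm; "twist": the turn about the world's z in rad. In form: [{"claw": .., "dx": .., "dy": .., "dz": .., "twist": ..}, ...]. A call has 1 to 8 rows; each row is the pose to reach, as a shift and turn from the pose commanded when the call began; what a row does not reach only later rows make up. A row lasts 1/10 s, in which the tool goes at most 50 mm and 8.59 degrees, less where a joint would pass 70% of its speed; a pose out of reach is approached as far as the arm can. A call with a gripper value outside its range is refused whole. The fingers move at their own pace and stop on an object; FORCE is the grip in N (left out, the last holds). Time passes only in rows, so rows that repeat a pose let the fingers close. It gives the time, the measured TCP pose, the force, the opening and the grip force at its end, in the units of the state.
- r.get_state(): the state, without advancing time (a new reading comes with each control period).
- eyes.snapshot(name): name is "scene" or "top" or "wrist"; returns (picture, depth): 400x640x3 uint8, blue, green, red; 400x640 float32, m along the optical axis (not along the pixel's ray), 0 where there is no reading.
- eyes.camera_info(name): a dict with "K" (3x3 intrinsics, pixels), "world_to_cam" (4x4, takes a point from world to camera coordinates); the wrist camera has in their place "T_tool_cam" (4x4, takes a point from camera to tool coordinates, whose origin is the TCP and whose axes are the flange's). Camera axes: x right, y down, z forward; pixel columns grow to the right and rows downward; lengths in m; the calibration is good to about 2 mm. A picture is of the moment at which its call begins: read the wrist's pose just before it. camera_info takes no time and is no camera call.
- r.finish_job(): hands the job in; it is judged then, once.
Trained networks look in the newest picture that a camera, given by its name, has taken for a name from the list of things; names that differ only in an ending like _2 or _b are one class to them, and where a whole thing is asked for, a point or a joint stands for the part that bears it (a point fixed in the world has none). Each returns a list of dicts, best first, with "confidence" (0 to 1); they miss things now and then, are a little off and sometimes report something else, mostly with a low value. They report only what shows in the picture. A call takes as long as a camera call. They do not tell look-alikes from the thing itself.
- nets.spot_in(camera, query): "box" ([left, top, width, height] as shares, 0 to 1, of the picture: columns of its width, rows of its height, round what is visible of it).
- nets.place_of(camera, query): "position" ([column, row] as shares, 0 to 1, of the picture: columns of its width, rows of its height: a listed point, or the origin of a listed thing).
The state is a dict: "clock": time; "q": joint angles; "qd": joint speeds; "joint_torque": joint torques, N m; "tool_pos": TCP position; "eef_rot": TCP orientation; "contact_force": force on the tool from outside, world axes, zero at the start; "moment": the same for the moment, N m; "opening": opening from 0.0 (shut) to 1.0 (fully open); "finger_force": force on a finger pad.
Only numpy, scipy, OpenCV 4.12 (cv2) and the standard library are available. Lean on these libraries where they do the work, as an engineer would, in place of code of your own. Each camera call takes 0.05 s, during which the arm holds its last target. There are 200 camera calls.

TASK

Four sand cores stand on the four spring rests of the square stand. Check that the rest under the core with three round tiers moves freely: with the fingertips press lightly straight down on the top of that core until it has sunk about half of the rest's travel, hold it there for about a second, let it come back up, and withdraw the hand above all the cores. Do not grip or lift the core, and leave the other cores and everything else on the table alone.

Things in the scene. Friction and masses are not known exactly. Their poses are not given: they have to be found in the camera images.
- core_3: The core to be pressed: sandy beige, 55 mm high, three round tiers each narrower than the one below (44 mm wide up to 19 mm, 32 mm wide up to 44 mm, then a flat top 20 mm wide up to 55 mm). Loose, 50 to 105 g. It stands on any one of the four rests. Origin: centre of its underside, so its top is 55 mm above the origin, 99 mm above the table; z up along its axis; yaw means nothing.
- core_1: Sand core, sandy beige, standing on one of the four rests; 62 mm high, a 38 mm wide foot and one straight narrower neck. Origin: centre of its underside, z up along its axis, yaw means nothing. To be left alone.
- core_4: Sand core, sandy beige, standing on one of the four rests; a plain straight cylinder 28 mm wide and 78 mm high, the tallest of the four; its top is 122 mm above the table. Origin: centre of its underside, z up along its axis, yaw means nothing. To be left alone.
- core_5: Sand core, sandy beige, standing on one of the four rests; squat, 50 mm high, a bulging foot 48 mm wide and a short neck 27 mm wide. Origin: centre of its underside, z up along its axis, yaw means nothing. To be left alone.
- rest_stand: Heavy aluminium plate, 210 x 210 mm, top face 14 mm above the table, fixed to the table, with four spring rests at x = +-60, y = +-60 mm in its frame (120 mm apart). Each rest is a steel disc, 56 mm wide, on a stem in a dark collar 68 mm wide and 28 mm high, and carries one core. Origin: centre of the plate's underside, on the table; x, y along the plate's edges, z up.
- rest_level (a point): Point in the middle of the stand, at the height of the four rests' top faces (44 mm above the table). A rest pushed down sinks straight, at most 14 mm (half travel: 7 mm), and springs back when let go. Pressed through its core it begins to give at about 1.5 N, needs about 4.5 N at half travel and 8 N at the stop.
- dowel_pin_1: Steel dowel pin, 10 mm thick and 45 mm long, lying loose on the stand's plate in the middle between the rests. To be left alone. Origin: centre of its underside, long axis y.
- core_2: Flask-shaped spare sand core, 42 mm wide, 70 mm high, standing on the table right of the stand. To be left alone. Origin: centre of its underside.
- wood_wedge_1: Beech wedge, 30 x 90 x 24 mm, on the table right of the stand. To be left alone. Origin: centre of its underside.
- sanding_block: Sanding block, 66 x 112 x 32 mm, on the table behind and left of the stand. To be left alone. Origin: centre of its underside.
- glue_bottle: Small brown bottle with a black cap, 33 x 50 x 126 mm, standing behind the stand. To be left alone. Origin: centre of its underside.
Not all that is in view belongs to the job. Leave any purple or turquoise look-alike of the core_3 alone.

How it is judged:
By the outcome, as a careful person would: the job done as asked, in the order asked, and still so for the second after the job is handed in, with the robot touching nothing.
It also fails if it takes over 32 s, if anything falls off the work surface, if the arm or the gripper's body presses on something with over 40 N, if the wrist force passes 120 N, or if a joint passes its speed limit or range.

## Working session

There is one attempt and no reset: what is moved stays moved. The work goes in short steps, Python scripts to look and compute and a shell command to move; the robot and the scene stay as the last step left them, time stands still between calls to the robot, and variables do not carry over. Pictures are saved under pics/ and viewed, at most 10 in all, crops included, and the job is handed in when it is done.

```bash
mkdir -p pics; cat > h.py <<'E'
import numpy as np,cv2
from plant import r,eyes,nets
def world(cam,u,v,d):
    c=eyes.camera_info(cam);K=np.array(c["K"]);p=np.linalg.inv(K)@np.array([u,v,1])*d
    return (np.linalg.inv(np.array(c["world_to_cam"]))@np.append(p,1))[:3]
def cloud(cam,D):
    c=eyes.camera_info(cam);K=np.array(c["K"]);v,u=np.mgrid[:400,:640]
    P=np.stack([(u-K[0,2])/K[0,0]*D,(v-K[1,2])/K[1,1]*D,D,np.ones_like(D)],-1)
    return (P@np.linalg.inv(np.array(c["world_to_cam"])).T)[...,:3]
E
python3 - <<'E'
from h import *
for c in("scene","top"):
    p,D=eyes.snapshot(c);cv2.imwrite(f"pics/{c}0.png",p);np.save(f"{c}.npy",D)
    for q in("core_3","rest_stand"):
        for o in nets.spot_in(c,q)[:4]:
            b=np.array(o["box"])*[640,400,640,400];print(c,q,b.round(),round(o["confidence"],2))
    for o in nets.place_of(c,"core_3")[:4]: print(np.array(o["position"])*[640,400],o["confidence"])
print(r.get_state())
E
```

```text
scene core_3 [338. 174.  15.  20.] 0.74
scene core_3 [332. 219.  11.  23.] 0.74
scene core_3 [369. 195.  14.  26.] 0.61
scene core_3 [365. 157.  13.  23.] 0.61
scene rest_stand [287. 186. 108.  78.] 0.82
[338.816 239.   ] 0.85
[374.592 214.8  ] 0.82
[344.704 189.6  ] 0.72
[345.28 158.2 ] 0.69
top core_3 [301. 182.  19.  19.] 0.84
top core_3 [395. 197.  15.  20.] 0.74
top core_3 [347. 195.  14.  16.] 0.54
top core_3 [437. 190.  17.  18.] 0.54
top rest_stand [276. 169.  95. 101.] 0.85
[402.112 207.28 ] 0.76
[310.912 192.12 ] 0.55
[442.624 200.6  ] 0.51
[342.912 251.4  ] 0.47
{'clock': 0.4, 'q': array([ 1.17679259,  0.68924826, -0.19457565,  1.56546528,  0.15732693,
        0.90249705, -0.215057  ]), 'qd': array([ 0.00045668, -0.00025267, -0.0005297 , -0.00242096, -0.00021346,
        0.00140633, -0.00255597]), 'joint_torque': array([ 1.40496217e-03, -5.26962626e+01, -1.26496296e+00, -1.53497922e+01,
       -5.20327035e-02,  1.63475434e-03,  9.53815083e-05]), 'tool_pos': array([ 0.25926393, -0.56860153,  0.23860532]), 'eef_rot': array([ 9.77201210e-01,  2.12315287e-01, -4.28510424e-05, -1.07636902e-04]), 'contact_force': array([-0.78388697,  0.40728304, -0.64111356]), 'moment': array([ 0.01613719, -0.00280533,  0.04256484]), 'finger_force': 0.0, 'opening': 0.9962852330014468}
```

View pics/scene0.png

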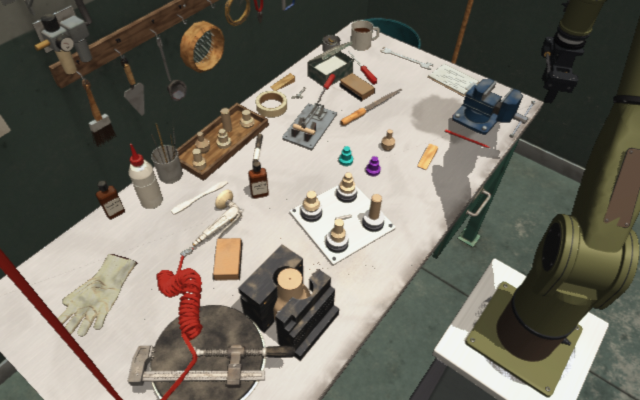

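View pics/top0.png

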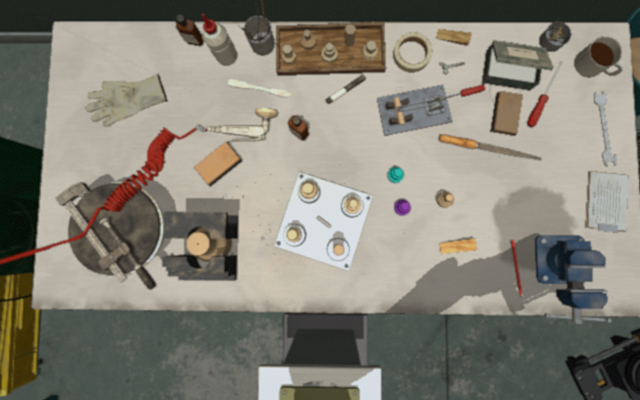

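The stand holds four candidates, in the scene view: (347,186), (311,205), (337,235) and the tall cylinder at (375,212). The turquoise (346,155) and purple (373,165) pieces and the cores on the tray are look-alikes. I'll check with a close crop and with heights.

```bash
python3 - <<'E'
from h import *
a=cv2.resize(cv2.imread("pics/scene0.png")[165:265,285:400],None,fx=5,fy=5,interpolation=3)
cv2.imwrite("pics/crop1.png",a)
for c in("top",):
    D=np.load(c+".npy");P=cloud(c,D)
    for n,(u,v) in dict(a=(309,188),b=(352,204),c=(295,234),d=(339,248)).items():
        Q=P[v-14:v+15,u-14:v*0+u+15].reshape(-1,3);z=Q[:,2]
        h=np.percentile(z,99.5)
        print(n,"top z",h.round(4),[ (k,(Q[(z>k-.005)&(z<k+.005)]).shape[0]) for k in(.05,.06,.07,.08,.09,.1)])
        T=Q[z>h-.006]; print("  top ctr",T.mean(0).round(4),len(T),np.ptp(T,axis=0).round(3))
E
```

```text
a top z 1.1681 [(0.05, 37), (0.06, 90), (0.07, 72), (0.08, 6), (0.09, 47), (0.1, 40)]
  top ctr [ 0.4813 -0.0357  1.1681] 6 [0. 0. 0.]
b top z 0.1033 [(0.05, 63), (0.06, 105), (0.07, 8), (0.08, 22), (0.09, 39), (0.1, 52)]
  top ctr [ 0.5644 -0.0787  0.1643] 50 [0.097 0.054 1.071]
c top z 0.1097 [(0.05, 72), (0.06, 22), (0.07, 70), (0.08, 4), (0.09, 3), (0.1, 22)]
  top ctr [0.4921 0.0633 0.1391] 66 [0.022 0.112 1.064]
d top z 0.1252 [(0.05, 114), (0.06, 1), (0.07, 0), (0.08, 0), (0.09, 0), (0.1, 1)]
  top ctr [ 0.4577 -0.0463  0.1439] 96 [0.037 0.026 1.049]
```

View pics/crop1.png

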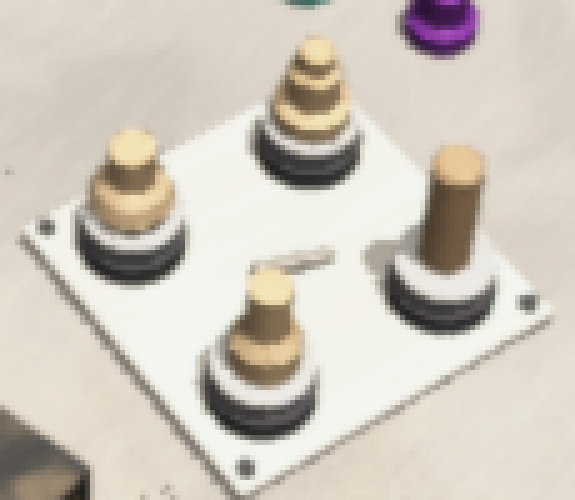

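The crop shows core_3, with three tiers, on the rear rest: scene (348,186), top view (352,204). The squat core_5 is at left, core_1 in front and the tall core_4 at right. The height steps at (352,204) agree with that.

```bash
python3 - <<'E'
from h import *
D=np.load("top.npy");P=cloud("top",D)
Q=P[188:220,336:368].reshape(-1,3);z=Q[:,2]
for a,b in((.055,.069),(.081,.093),(.094,.108)):
    T=Q[(z>a)&(z<b)];c,rr=cv2.minEnclosingCircle(T[:,:2].astype(np.float32)*1000);print(len(T),T.mean(0).round(4),np.median(T[:,2]).round(4),np.round(c,1),round(rr,1))
D=np.load("scene.npy");P=cloud("scene",D)
Q=P[165:200,330:366].reshape(-1,3);z=Q[:,2];T=Q[(z>.093)&(z<.108)];print(len(T),T.mean(0),np.ptp(T,axis=0))
print(eyes.camera_info("wrist")["T_tool_cam"])
for q in ("sanding_block","glue_bottle"):pass
c=P[(P[...,2]>.13)&(P[...,2]<.5)&(P[...,0]<.75)&(P[...,0]>.15)&(P[...,1]<.2)&(P[...,1]>-.75)];print(len(c), c[:: max(1,len(c)//12)].round(2))
E
```

```text
109 [ 0.5684 -0.0806  0.0602] 0.06 [569.8 -82. ] 21.9
57 [ 0.5691 -0.0811  0.0865] 0.0868 [570.1 -81.7] 14.8
53 [ 0.5695 -0.0814  0.0998] 0.0997 [569.5 -81.9] 10.1
46 [ 0.56835473 -0.07693763  0.09874044] [0.02143181 0.02156225 0.01122059]
[[ 7.78874479e-04 -9.49003330e-01 -3.15265083e-01  8.24098790e-02]
 [ 9.99999403e-01  9.80944389e-04 -4.82278203e-04  2.71126222e-05]
 [ 7.66941136e-04 -3.15264519e-01  9.49003527e-01 -1.45351587e-01]
 [ 0.00000000e+00  0.00000000e+00  0.00000000e+00  1.00000000e+00]]
3320 [[ 0.3  -0.57  0.49]
 [ 0.27 -0.54  0.48]
 [ 0.27 -0.53  0.46]
 [ 0.28 -0.54  0.43]
 [ 0.23 -0.54  0.43]
 [ 0.26 -0.54  0.4 ]
 [ 0.31 -0.61  0.32]
 [ 0.28 -0.56  0.34]
 [ 0.28 -0.61  0.28]
 [ 0.23 -0.49  0.35]
 [ 0.24 -0.48  0.32]
 [ 0.22 -0.49  0.3 ]
 [ 0.34 -0.58  0.14]]
```

```bash
python3 -m pendant '[{"claw":0,"dx":25,"dy":40},{"claw":0,"dx":50,"dy":80},{"claw":0,"dx":75,"dy":120},{"claw":0,"dx":100,"dy":160},{"claw":0,"dx":125,"dy":200},{"claw":0,"dx":150,"dy":240},{"claw":0,"dx":175,"dy":280},{"claw":0,"dx":200,"dy":320}]' 10
python3 -m pendant '[{"claw":0,"dx":25,"dy":40},{"claw":0,"dx":50,"dy":80},{"claw":0,"dx":75,"dy":120},{"claw":0,"dx":100,"dy":150},{"claw":0,"dx":110,"dy":168},{"claw":0,"dx":110,"dy":168},{"claw":0,"dx":110,"dy":168},{"claw":0,"dx":110,"dy":168}]'
python3 - <<'E'
from h import *
s=r.get_state();p,D=eyes.snapshot("wrist");cv2.imwrite("pics/w1.png",p)
from scipy.spatial.transform import Rotation as R
c=eyes.camera_info("wrist");K=np.array(c["K"]);v,u=np.mgrid[:400,:640]
P=np.stack([(u-K[0,2])/K[0,0]*D,(v-K[1,2])/K[1,1]*D,D,np.ones_like(D)],-1)@np.array(c["T_tool_cam"]).T
W=P[...,:3]@R.from_quat(s["eef_rot"]).as_matrix().T+s["tool_pos"]
m=(D>0)&(np.hypot(W[...,0]-.569,W[...,1]+.081)<.03)
for a,b in((.055,.069),(.081,.093),(.095,.107)):
    T=W[m&(W[...,2]>a)&(W[...,2]<b)];
    if len(T):print(len(T),T.mean(0).round(4),np.median(T[:,2]).round(4),np.array(cv2.minEnclosingCircle(T[:,:2].astype(np.float32)*1000)[0]).round(1))
print({k:s[k] for k in("clock","tool_pos","contact_force","opening","eef_rot")})
E
```

```text
{'clock': 0.4, 'tool_pos': array([ 0.25926393, -0.56860153,  0.23860532]), 'contact_force': array([-0.78388697,  0.40728304, -0.64111356]), 'opening': 0.9962852330014468, 'eef_rot': array([ 9.77201210e-01,  2.12315287e-01, -4.28510424e-05, -1.07636902e-04])}validation failed for argument at $[0]...
validation failed for argument at $[0]...
```

View pics/w1.png

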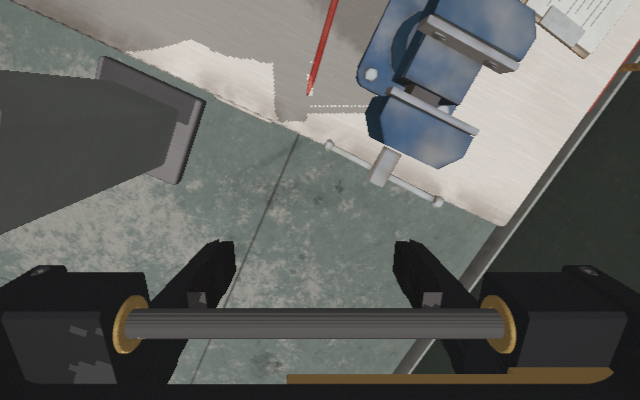

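The rows were refused because each one needs every key. That wrist picture is still the start pose, with the vise at (440,80). I'll resend with full rows.

```bash
cat > w.py <<'E'
from h import *
from scipy.spatial.transform import Rotation as R
def look(n):
    s=r.get_state();p,D=eyes.snapshot("wrist");cv2.imwrite(f"pics/{n}.png",p)
    c=eyes.camera_info("wrist");K=np.array(c["K"]);v,u=np.mgrid[:400,:640]
    P=np.stack([(u-K[0,2])/K[0,0]*D,(v-K[1,2])/K[1,1]*D,D,np.ones_like(D)],-1)@np.array(c["T_tool_cam"]).T
    W=P[...,:3]@R.from_quat(s["eef_rot"]).as_matrix().T+s["tool_pos"]
    m=(D>0)&(np.hypot(W[...,0]-.569,W[...,1]+.081)<.03)
    for a,b in((.055,.069),(.081,.093),(.095,.107)):
        T=W[m&(W[...,2]>a)&(W[...,2]<b)]
        if len(T):print(len(T),T.mean(0).round(4),np.median(T[:,2]).round(4),np.array(cv2.minEnclosingCircle(T[:,:2].astype(np.float32)*1000)[0]).round(1))
    print({k:s[k] for k in("clock","tool_pos","contact_force","opening","eef_rot")})
E
python3 -m pendant '[{"claw":0,"dx":25,"dy":40,"dz":0,"twist":0},{"claw":0,"dx":50,"dy":80,"dz":0,"twist":0},{"claw":0,"dx":75,"dy":120,"dz":0,"twist":0},{"claw":0,"dx":100,"dy":160,"dz":0,"twist":0},{"claw":0,"dx":125,"dy":200,"dz":0,"twist":0},{"claw":0,"dx":150,"dy":240,"dz":0,"twist":0},{"claw":0,"dx":175,"dy":280,"dz":0,"twist":0},{"claw":0,"dx":200,"dy":320,"dz":0,"twist":0}]' 10 &&
python3 -m pendant '[{"claw":0,"dx":25,"dy":40,"dz":0,"twist":0},{"claw":0,"dx":50,"dy":80,"dz":0,"twist":0},{"claw":0,"dx":75,"dy":120,"dz":0,"twist":0},{"claw":0,"dx":100,"dy":150,"dz":0,"twist":0},{"claw":0,"dx":110,"dy":168,"dz":0,"twist":0},{"claw":0,"dx":110,"dy":168,"dz":0,"twist":0},{"claw":0,"dx":110,"dy":168,"dz":0,"twist":0},{"claw":0,"dx":110,"dy":168,"dz":0,"twist":0}]'
python3 -c 'from w import *;look("w2")'
```

```text
clock: 1.25
tool_pos: [0.4603, -0.2471, 0.239]
eef_rot: [0.977, 0.212, 0.0, 0.0]
contact_force: [1.6, -0.8, 0.2]
opening: 0.298
finger_force: 0.0
clock: 2.05
tool_pos: [0.5683, -0.083, 0.2387]
eef_rot: [0.978, 0.211, -0.001, 0.001]
contact_force: [0.2, -1.4, -0.8]
opening: 0.006
finger_force: 0.0
487 [ 0.5778 -0.0769  0.0595] 0.0591 [569.9 -80. ]
314 [ 0.574  -0.0783  0.0851] 0.0847 [569.7 -80.2]
308 [ 0.5701 -0.08    0.0982] 0.0983 [569.9 -80.2]
{'clock': 2.05, 'tool_pos': array([ 0.56827101, -0.08296925,  0.23867256]), 'contact_force': array([ 0.19616324, -1.44607131, -0.83454409]), 'opening': 0.006425998661460414, 'eef_rot': array([ 9.77511774e-01,  2.10878773e-01, -6.94743668e-04,  6.26189932e-04])}
```

View pics/w2.png

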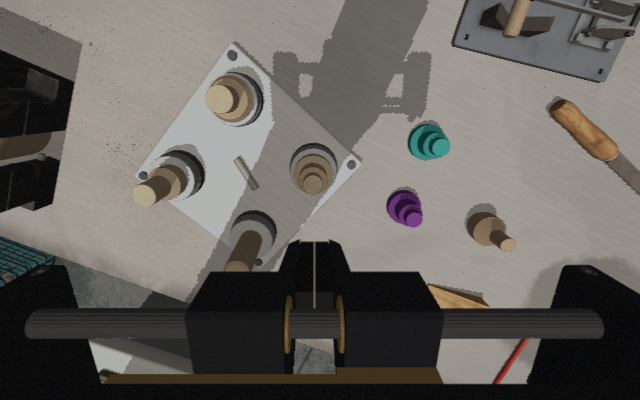

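The three-tier core is at (312,170), with the closed fingertips at (314,245). The TCP is within 3 mm of its axis. Next I descend to about 10 mm above its top.

```bash
python3 -m pendant '[{"claw":0,"dx":1,"dy":1,"dz":-30,"twist":0},{"claw":0,"dx":1,"dy":1,"dz":-60,"twist":0},{"claw":0,"dx":1,"dy":1,"dz":-90,"twist":0},{"claw":0,"dx":1,"dy":1,"dz":-115,"twist":0},{"claw":0,"dx":1,"dy":1,"dz":-128,"twist":0},{"claw":0,"dx":1,"dy":1,"dz":-128,"twist":0},{"claw":0,"dx":1,"dy":1,"dz":-128,"twist":0},{"claw":0,"dx":1,"dy":1,"dz":-128,"twist":0}]'; python3 -c '
from h import *
a=[]
for i in range(4): a.append(r.get_state()); eyes.snapshot("wrist")
for s in a: print(s["tool_pos"].round(4),s["contact_force"].round(2))'
```

```text
clock: 2.9
tool_pos: [0.5713, -0.08, 0.1121]
eef_rot: [0.977, 0.212, 0.001, 0.0]
contact_force: [-0.3, -0.1, -0.7]
opening: 0.005
finger_force: 0.0
[ 0.5713 -0.08    0.1121] [-0.34 -0.15 -0.66]
[ 0.5713 -0.08    0.1121] [-1.02  0.    0.4 ]
[ 0.5711 -0.0798  0.112 ] [ 0.29  0.24 -0.12]
[ 0.571  -0.0798  0.1118] [ 0.33 -0.14  0.22]
```

```bash
python3 -m pendant '[{"claw":0,"dx":-1,"dy":0,"dz":-4,"twist":0},{"claw":0,"dx":-1,"dy":0,"dz":-7,"twist":0},{"claw":0,"dx":-1,"dy":0,"dz":-9,"twist":0},{"claw":0,"dx":-1,"dy":0,"dz":-11,"twist":0},{"claw":0,"dx":-1,"dy":0,"dz":-12,"twist":0},{"claw":0,"dx":-1,"dy":0,"dz":-13,"twist":0},{"claw":0,"dx":-1,"dy":0,"dz":-14,"twist":0},{"claw":0,"dx":-1,"dy":0,"dz":-14,"twist":0}]'
cat > f.py <<'E'
from h import *
F=[];T=[]
for i in range(4): eyes.snapshot("wrist");s=r.get_state();F.append(s["contact_force"]);T.append(s["tool_pos"])
print(s["clock"],np.mean(T,0).round(4),np.mean(F,0).round(2))
E
python3 f.py
```

```text
clock: 3.9
tool_pos: [0.5693, -0.0797, 0.0968]
eef_rot: [0.977, 0.212, -0.0, 0.0]
contact_force: [-1.5, 0.1, 1.9]
opening: 0.006
finger_force: 1.1
4.1 [ 0.5693 -0.0797  0.0968] [-0.58  0.2   2.23]
```

```bash
python3 -m pendant '[{"claw":0,"dx":0,"dy":0,"dz":-1,"twist":0},{"claw":0,"dx":0,"dy":0,"dz":-2,"twist":0},{"claw":0,"dx":0,"dy":0,"dz":-3,"twist":0},{"claw":0,"dx":0,"dy":0,"dz":-4,"twist":0},{"claw":0,"dx":0,"dy":0,"dz":-5,"twist":0},{"claw":0,"dx":0,"dy":0,"dz":-5,"twist":0}]'; python3 f.py
```

```text
clock: 4.7
tool_pos: [0.5693, -0.0797, 0.0917]
eef_rot: [0.977, 0.212, 0.0, 0.0]
contact_force: [-1.0, -0.2, 4.7]
opening: 0.002
finger_force: 2.2
4.9 [ 0.5693 -0.0797  0.0918] [-1.39 -0.19  4.39]
```

```bash
python3 -m pendant '[{"claw":0,"dx":0,"dy":0,"dz":0,"twist":0},{"claw":0,"dx":0,"dy":0,"dz":0,"twist":0},{"claw":0,"dx":0,"dy":0,"dz":0,"twist":0},{"claw":0,"dx":0,"dy":0,"dz":0,"twist":0},{"claw":0,"dx":0,"dy":0,"dz":0,"twist":0},{"claw":0,"dx":0,"dy":0,"dz":0,"twist":0},{"claw":0,"dx":0,"dy":0,"dz":0,"twist":0}]'
python3 -m pendant '[{"claw":0,"dx":0,"dy":0,"dz":1,"twist":0},{"claw":0,"dx":0,"dy":0,"dz":3,"twist":0},{"claw":0,"dx":0,"dy":0,"dz":5,"twist":0},{"claw":0,"dx":0,"dy":0,"dz":7,"twist":0},{"claw":0,"dx":0,"dy":0,"dz":9,"twist":0},{"claw":0,"dx":0,"dy":0,"dz":12,"twist":0},{"claw":0,"dx":0,"dy":0,"dz":20,"twist":0},{"claw":0,"dx":0,"dy":0,"dz":40,"twist":0}]'
python3 -m pendant '[{"claw":0,"dx":0,"dy":0,"dz":30,"twist":0},{"claw":0,"dx":0,"dy":0,"dz":60,"twist":0},{"claw":0,"dx":0,"dy":0,"dz":90,"twist":0},{"claw":0,"dx":0,"dy":0,"dz":105,"twist":0},{"claw":0,"dx":0,"dy":0,"dz":105,"twist":0},{"claw":0,"dx":0,"dy":0,"dz":105,"twist":0},{"claw":0,"dx":0,"dy":0,"dz":105,"twist":0}]'
python3 -c 'from w import *;look("w3")'
```

```text
clock: 5.6
tool_pos: [0.5693, -0.0797, 0.0917]
eef_rot: [0.977, 0.212, 0.0, 0.0]
contact_force: [-1.6, 1.0, 3.7]
opening: 0.005
finger_force: 2.2
clock: 6.4
tool_pos: [0.5683, -0.0795, 0.1312]
eef_rot: [0.977, 0.212, -0.001, -0.0]
contact_force: [0.4, -0.1, 0.1]
opening: 0.006
finger_force: 0.0
clock: 7.1
tool_pos: [0.5685, -0.0797, 0.2356]
eef_rot: [0.977, 0.212, -0.001, -0.0]
contact_force: [-1.0, 0.8, 0.4]
opening: 0.005
finger_force: 0.0
495 [ 0.5779 -0.0766  0.0595] 0.0591 [569.8 -80.1]
307 [ 0.5743 -0.0781  0.0852] 0.0848 [569.8 -80.1]
314 [ 0.57   -0.0801  0.0981] 0.0981 [569.7 -80. ]
{'clock': 7.1, 'tool_pos': array([ 0.568481  , -0.07965803,  0.23562557]), 'contact_force': array([-1.03517831,  0.84539349,  0.40712498]), 'opening': 0.005131853724714979, 'eef_rot': array([ 9.77199046e-01,  2.12322196e-01, -1.11083292e-03, -2.75441740e-04])}
```

View pics/w3.png

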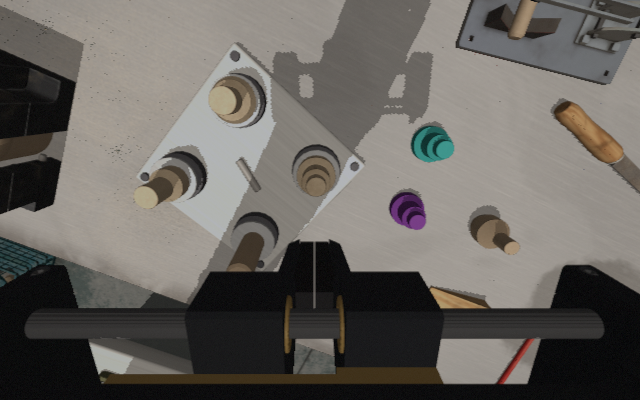

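The core at (316,172) is back at its original height and position. Everything else is undisturbed, and the hand is clear above all the cores.

```bash
python3 -c 'from plant import r;print(r.finish_job())'
```

```text
the job is handed in; nothing more can be done
None
```

I pressed core_3 down about 7 mm at about 4.4 N and held it for about a second; it came back up to its starting height and place, so its rest moves freely, and I withdrew the hand above all the cores and handed the job in at about 7 s.

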